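# Sort two drive spindles by thread hand with a test nut

## Robot

A 7-joint arm with a two-finger parallel gripper is mounted at the origin on the work surface. World frame = base frame: x ahead of the robot, y to its left, z up, the work surface at z = 0. Lengths are in mm, angles in rad, forces in N, time in s.
With the tool pointing down it reaches from about 425 to 925 mm from the base axis. Payload 6.8 kg.
Tool frame: the origin (TCP) lies midway between the tips of the shut fingers; the grasp point (between the pads) lies 19 mm behind it; z points along the fingers, x is the direction in which the jaws open and shut, and the axes are right-handed (so a half turn about z gives the same grasp; the last joint's range is limited). The gripper opens to 85 mm and grips with 20 to 120 N. Pads are 22 mm wide; open, the fingers measure 114 mm over their backs; the gripper's body (76 mm by 85 mm) begins 54 mm behind the grasp point. The pads swing forward as they close: fully open they stand 13 mm farther back than shut.
Start: joints at [-1.352, 0.477, 0.022, 1.555, -0.011, 1.109, -0.083], TCP at [216.681, 639.294, 231.308] pointing down, gripper open.
Joint ranges: [-2.96, 2.96], [-0.34, 2.1], [-1.41, 1.46], [0.24, 2.44], [-1.37, 4.51], [0.17, 1.92], [-2.96, 2.96]. Speed limits (rad/s): [2.39, 2.39, 3.14, 3.14, 3.14, 3.14, 3.14].

## Interface

Orientations are given as a rotation vector (axis times angle).
In Python, from station import manip, capture, close_job, recognise, landmark_of gives the robot as it stands.
- The arm moves only by the shell command python3 -m crank 'ROWS' [OPENING] [FORCE]. ROWS is JSON, a list that holds one entry, the list of rows, each a list of 4 numbers: the shift along the tool's x, y, z in mm, then the turn about the tool's z in rad. In form: [[[x, y, z, turn], ...]]. A call has 1 to 20 rows; each row shifts and turns the pose as measured when the row begins, along the tool's axes as they then stand; what a row does not reach is not made up. A row lasts 1/10 s, in which the tool goes at most 50 mm and 8.59 degrees, less where a joint would pass 70% of its speed; a pose out of reach is approached as far as the arm can. A call is refused whole if a number of a shift passes 50 or a number of a turn 0.15, either way. A call with a gripper value outside its range is refused whole. OPENING is the finger opening in mm, from 0 to 85.4, set as the call begins (- or left out, the last holds). The fingers move at their own pace and stop on an object; FORCE is the grip in N (left out, the last holds). Time passes only in rows, so rows that do not move let the fingers close. It gives the time, the measured TCP pose, the force and the opening at its end, in the units of the state.
- manip.sense(): the state, without advancing time (a new reading comes with each control period).
- capture(name): name is "scene" or "top" or "wrist"; returns a dict with "img" (420x560x3 uint8, blue, green, red), "fx", "fy", "cx", "cy" (pixels), "R" (3x3) and "t" (3): a world point X has camera coordinates R X + t; the wrist camera has in their place "T_tool_cam" (4x4, takes a point from camera to tool coordinates, whose origin is the TCP and whose axes are the tool frame's). Camera axes: x right, y down, z forward; pixel columns grow to the right and rows downward; lengths in mm; the calibration is good to about 2 mm. A picture is of the moment at which its call begins: read the wrist's pose just before it. There is no depth.
- close_job(): hands the job in, once; it reports no verdict.
Trained networks look in a picture, given as the dict that the camera call returned (one of the last four; its "shot" number tells which), for a name from the list of things; names that differ only in an ending like _2 or _b are one class to them, and where a whole thing is asked for, a point or a joint stands for the part that bears it (a point fixed in the world has none). Each returns a list of dicts, best first, with "score" (0 to 1); they miss things now and then, are a little off and sometimes report something else, mostly with a low value. They report only what shows in the picture. A call takes as long as a camera call. They do not tell look-alikes from the thing itself.
- recognise(target, picture): "pixel" ([column, row] in pixels, amid what is visible of it).
- landmark_of(target, picture): "pixel" ([column, row] in pixels: a listed point, or the origin of a listed thing).
The state is a dict: "t": time; "joint_positions": joint angles; "qvel": joint speeds; "joint_torque": joint torques, N m; "tool_pos": TCP position; "orientation": TCP orientation; "ft_force": force on the tool from outside, world axes, zero at the start; "ft_torque": the same for the moment, N m; "grip_width": opening from 0.0 (shut) to 1.0 (fully open).
Only numpy, scipy, OpenCV 4.12 (cv2) and the standard library are available. Lean on these libraries where they do the work, as an engineer would, in place of code of your own. Each camera call takes 0.05 s, during which the arm holds its last target. There are 200 camera calls.

## Task

The two tailgate-drive spindles in the blue rack look alike, but one has a right-hand thread and the other a left-hand thread. Find out which is which by trying them in the right-hand test nut (turning clockwise seen from above); leave the one that fits screwed fully home, with its flange down on the nut, and put the other one in the red tray. Do not drop the spindles, leave the meter, the spray can and the screwdriver undisturbed, and let go of everything at the end.

Things in the scene. Friction and masses are not known exactly. Their poses are not given: they have to be found in the camera images.
- rack: fixed blue rack block, 80 x 190 x 56 mm (x, y, z), origin at the centre of its underside. Two round through holes of 42 mm diameter at y = +55 and -55 mm on its centre line hold the spindles: flange resting on the rack's top, tip 6 mm above the table, head reaching from 61 to 97 mm above the table.
- test_nut: fixed right-hand test nut: steel hexagon 70 mm across flats, brass-lined bore, on a green plate 110 x 110 x 6 mm; 58 mm tall in all, origin at the centre of the underside. The upright bore on its z axis is 38.4 mm in diameter: plain for the upper 38 mm, then right-hand thread ribs. Let go, a spindle stays put, sinking 3 mm at most.
- nut_mouth (a point): centre of the nut's mouth, on the bore's axis at the nut's top face, 58 mm above the table. The mouth is a small funnel, 46 mm wide at the top. A spindle slides freely down until its tip is 38 mm below this point.
- nut_thread (a point): point on the bore's axis, 20 mm above the table, where the thread begins. From here the right-hand spindle, turned clockwise seen from above, runs down 12 mm (0.3 turn, some 3 mm axial play) until its flange lies on the nut. Its thread enters at once if spindle yaw = nut yaw + k x 90 degrees, else after up to 90 degrees more. The left-hand one sticks within 5 mm, however turned.
- tray: fixed red open tray, 170 x 210 x 35 mm outside (x, y, z), walls and floor 4 mm thick; origin at the centre of its underside. The other spindle may stand or lie in it.
- spindle_a: loose drive spindle, 91 mm long, 0.25 to 0.46 kg, upright in the rack at the start. Origin: centre of the tip; z from tip to head. From the tip: 50 mm aluminium shank (lowest 26 mm 4-start thread, 36 mm outside diameter, 40 mm lead per turn, then smooth, 36 mm), flange 56 mm diameter x 5 mm, hexagonal head. One spindle is right-hand, one left-hand; names do not tell, threads are hidden in the rack.
- spindle_b: the other spindle, same outside and same frame as spindle_a, of the opposite thread hand.
- spindle_a_seat (a point): centre of the flange's underside of spindle_a, 50 mm above its tip; it coincides with nut_mouth when the spindle is fully home.
- spindle_b_seat (a point): the same point on spindle_b.
- spindle_a_head (a point): centre of spindle_a's dark steel hexagonal head, 73 mm above its tip: 36 mm across flats, 36 mm tall, made to be gripped. One pair of flats faces the spindle's own +x and -x, the others lie 60 degrees apart.
- spindle_b_head (a point): the same point on spindle_b.
- meter: loose yellow multimeter lying flat, 150 x 78 x 36 mm, origin at the centre of its underside; a bystander.
- spray_can: loose grey can standing upright, 54 mm diameter, 150 mm tall, origin at the centre of its underside; a bystander.
- screwdriver: loose screwdriver with red handle lying on the bench along its x axis, about 200 mm long; a bystander.
There are look-alikes about, which are no part of the job. Leave any purple look-alike of the spindle_a alone.

How it is judged (in metres and radians):
On the way:
1. a spindle has been tried: lowered upright into the test nut until its tip stands at the thread (at least 32 mm below the mouth) (((horizontal distance between spindle_a and nut_mouth below 0.008 m and z of spindle_a in the frame of test_nut between 0 and 0.026 m) or (horizontal distance between spindle_b and nut_mouth below 0.008 m and z of spindle_b in the frame of test_nut between 0 and 0.026 m))), for 0.2 s.
At the end, for the whole second after the job is handed in: One spindle screwed home in the test nut (flange within 2.5 mm of its top, 4 mm of its axis, upright within 0.06 rad); the other in the tray, standing or lying (tip and flange centres inside its walls, flange centre under 60 mm above its underside); both released and at rest (((horizontal distance between spindle_a_seat and nut_mouth below 0.004 m and z of spindle_a_seat in the frame of test_nut between 0.055 and 0.0605 m and angle between spindle_a's own z axis and vertical below 0.06 rad and x of spindle_b_seat in the frame of tray between -0.083 and 0.083 m and x of spindle_b in the frame of tray between -0.083 and 0.083 m and y of spindle_b_seat in the frame of tray between -0.103 and 0.103 m and y of spindle_b in the frame of tray between -0.103 and 0.103 m and z of spindle_b_seat in the frame of tray below 0.06 m and z of spindle_b in the frame of tray below 0.05 m) or (horizontal distance between spindle_b_seat and nut_mouth below 0.004 m and z of spindle_b_seat in the frame of test_nut between 0.055 and 0.0605 m and angle between spindle_b's own z axis and vertical below 0.06 rad and x of spindle_a_seat in the frame of tray between -0.083 and 0.083 m and x of spindle_a in the frame of tray between -0.083 and 0.083 m and y of spindle_a_seat in the frame of tray between -0.103 and 0.103 m and y of spindle_a in the frame of tray between -0.103 and 0.103 m and z of spindle_a_seat in the frame of tray below 0.06 m and z of spindle_a in the frame of tray below 0.05 m)) and linear speed of each of spindle_a, spindle_b below 0.03 m/s and contact force between the fingers and spindle_a below 0.3 N and contact force between the fingers and spindle_b below 0.3 N); the robot touches nothing.
It fails at once if the meter is pushed more than 30 mm (distance of meter from where it was at the start of the episode above 0.03 m).
It fails at once if the spray can is pushed more than 30 mm (distance of spray_can from where it was at the start of the episode above 0.03 m).
It fails at once if the screwdriver is pushed more than 30 mm (distance of screwdriver from where it was at the start of the episode above 0.03 m).
It fails at once if a spindle is dropped or thrown (moving faster than 1.2 m/s out of the grasp) (linear speed of spindle_a above 1.2 m/s and contact force between the fingers and spindle_a below 0.3 N).
It fails at once if a spindle is dropped or thrown (moving faster than 1.2 m/s out of the grasp) (linear speed of spindle_b above 1.2 m/s and contact force between the fingers and spindle_b below 0.3 N).
It also fails if it takes over 64 s, if anything falls off the work surface, if the arm or the gripper's body presses on something with over 40 N, if the wrist force passes 120 N, or if a joint passes its speed limit or range.

## Working session

There is one attempt and no reset: what is moved stays moved. The work goes in short steps, Python scripts to look and compute and a shell command to move; the robot and the scene stay as the last step left them, time stands still between calls to the robot, and variables do not carry over. Pictures are saved under pics/ and viewed, about 8 in all and at most 12, crops included, and the job is handed in when it is done.

```bash
mkdir -p pics; ls
cat > h.py <<'E'
import numpy as np, cv2, json
from station import manip, capture, close_job, recognise, landmark_of
from scipy.spatial.transform import Rotation as Rn
def ray(c,p,wp=None):
    d=np.array([(p[0]-c['cx'])/c['fx'],(p[1]-c['cy'])/c['fy'],1.])
    if 'R' in c and c['R'] is not None:
        R=np.array(c['R']);t=np.array(c['t']).ravel(); return -R.T@t, R.T@d
    T=np.array(c['T_tool_cam']); s=wp; Rt=Rn.from_rotvec(s['orientation']).as_matrix()
    o=Rt@T[:3,3]+np.array(s['tool_pos']); return o, Rt@T[:3,:3]@d
def onz(c,p,z,wp=None):
    o,d=ray(c,p,wp); return o+d*(z-o[2])/d[2]
def proj(c,X,wp=None):
    X=np.array(X,float)
    if 'R' in c and c['R'] is not None: q=np.array(c['R'])@X+np.array(c['t']).ravel()
    else:
        T=np.array(c['T_tool_cam']);Rt=Rn.from_rotvec(wp['orientation']).as_matrix()
        q=np.linalg.inv(T)@np.r_[Rt.T@(X-np.array(wp['tool_pos'])),1]
    return np.array([c['fx']*q[0]/q[2]+c['cx'],c['fy']*q[1]/q[2]+c['cy']])
E
python3 - <<'E'
from h import *
np.set_printoptions(precision=1,suppress=True)
Z={'rack':0,'test_nut':0,'nut_mouth':58,'nut_thread':20,'tray':0,'spindle_a_head':79,'spindle_a_seat':56,'meter':0,'spray_can':0,'screwdriver':10}
s=manip.sense();print(s['tool_pos'],s['orientation'],s['ft_force'],s['grip_width'])
for n in ['top','scene']:
    c=capture(n);cv2.imwrite(f'pics/{n}0.png',c['img']);print(n,ray(c,[280,210]))
    for k,z in Z.items():
        for r in landmark_of(k,c)[:4]: print(n,k,np.array(r['pixel']),round(r['score'],2),onz(c,r['pixel'],z)[:2])
E
```

```text
pics
[216.5 638.7 230.3] [ 2.6  1.8 -0. ] [-0.7 -0.6  0.5] 0.9978530859790207
top (array([ 548.3,  -70.5, 1116.9]), array([ 0.1,  0. , -1. ]))
top rack [366.3 254.3] 0.91 [ 494.3 -301.9]
top rack [169.6 178.5] 0.68 [721.8 268.6]
top test_nut [161.2 242.3] 0.68 [535.1 291.2]
top test_nut [317.5 164.3] 0.56 [ 758.  -166.4]
top nut_mouth [158.4 241.1] 0.77 [539.2 280.2]
top nut_mouth [171.5 179. ] 0.56 [711.3 245.7]
top nut_thread [159.8 240.2] 0.84 [541.4 288.8]
top nut_thread [390.6 260. ] 0.63 [ 478.6 -365.6]
top tray [257.2 231.2] 0.98 [564.2  11.8]
top spindle_a_head [392.1 261.9] 0.82 [ 477.3 -353.6]
top spindle_a_head [434.3 261.7] 0.56 [ 476.7 -465.5]
top spindle_a_seat [391.2 259.4] 0.77 [ 482.5 -357.6]
top spindle_a_seat [431.1 257.8] 0.58 [ 485.7 -466. ]
top spindle_a_seat [367.  254.2] 0.44 [ 497.3 -292.2]
top meter [220.2 170.8] 0.75 [742.6 119.5]
top screwdriver [318.3 162.2] 0.59 [ 762.3 -168. ]
scene (array([1417.2,  -40.7,  568.7]), array([-0.8, -0. , -0.5]))
scene rack [187.3 199.6] 0.63 [ 492.7 -300.9]
scene test_nut [414.6 210.6] 0.77 [537.3 291.9]
scene nut_mouth [416.1 188.8] 0.74 [526.3 288.3]
scene nut_thread [415.9 202.8] 0.82 [531.6 293.2]
scene tray [306.4 214.9] 0.63 [561.5  14.3]
scene spindle_a_head [119.5 174.1] 0.69 [ 499.1 -464.3]
scene spindle_a_head [164.8 168.6] 0.59 [ 466.7 -356. ]
scene spindle_a_seat [163.9 179.1] 0.92 [ 482. -358.]
scene spindle_a_seat [121.3 181.9] 0.59 [ 498.8 -464.6]
scene meter [364.  263.4] 0.81 [746.2 129.4]
scene spray_can [427.1 255.2] 0.85 [716.5 271.8]
scene screwdriver [222.3 268.3] 0.94 [ 778.1 -168.1]
scene screwdriver [163.8 180.4] 0.47 [ 405.8 -384.7]
```

View pics/top0.png

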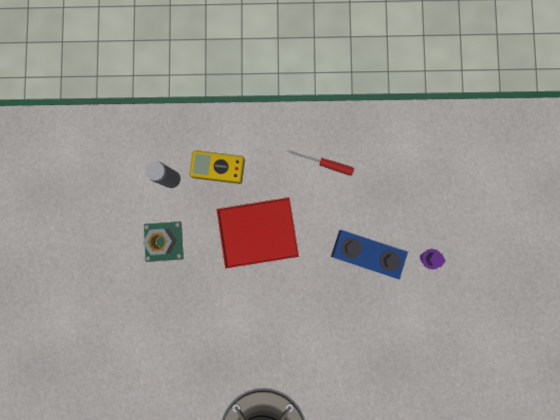

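View pics/scene0.png

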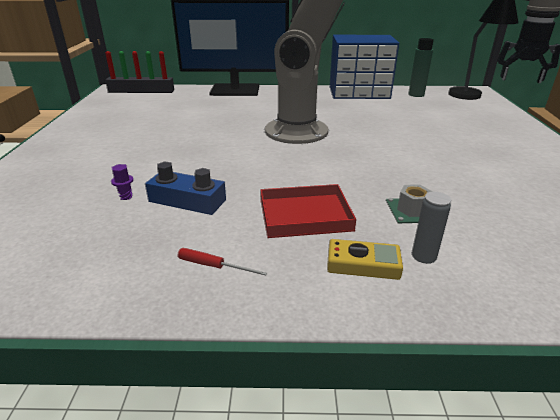

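Candidates for the spindles: the dark heads in the blue rack at (352,247) and (390,260), and the purple look-alike at (432,259). I choose the two in the rack. Next I plan the route past the nut, so the wrist camera can measure it.

```bash
cat >> h.py <<'E'
def axes(s):
    R=Rn.from_rotvec(s['orientation']).as_matrix(); return R, np.degrees(np.arctan2(R[1,0],R[0,0]))
def plan(tgt,yaw=None):
    """offset to go in tool axes now; turn about tool z to bring tool x to world yaw (deg, mod 180)"""
    s=manip.sense();R,y=axes(s);d=R.T@(np.array(tgt)-np.array(s['tool_pos']))
    print('pos',np.round(s['tool_pos'],1),'yaw',round(y,2),'tilt',np.round(R[:2,2],3),'j1 j7',np.round(np.array(s['joint_positions'])[[0,6]],2),'t',round(s['t'],2))
    print('tool shift',np.round(d,1),'turn',None if yaw is None else [round(float(np.radians(y-yaw+k)),3) for k in (-360,-180,0,180)])
E
python3 - <<'E'
from h import *
np.set_printoptions(precision=2,suppress=True)
c=capture('wrist');print(c['T_tool_cam'],c['fx'])
t=capture('top');print([onz(t,p,97)[:2] for p in ([352,246],[390,260],[432,258])])
plan([500,270,260])
E
```

```text
[[   1.      0.      0.     -0.6 ]
 [  -0.      0.95    0.3   -76.87]
 [  -0.     -0.3     0.95 -143.61]
 [   0.      0.      0.      1.  ]] 329.66584556340104
[array([ 521.1 , -244.84]), array([ 483.5 , -343.32]), array([ 487.59, -453.06])]
pos [216.7 639.3 231.3] yaw 71.27 tilt [-0.  0.] j1 j7 [-1.35 -0.08] t 1.2
tool shift [-258.8  386.9  -28.7] turn None
```

```bash
python3 -m crank '[[[-26,39,-3,0],[-26,39,-3,0],[-26,39,-3,0],[-26,39,-3,0],[-26,39,-3,0],[-26,39,-3,0],[-26,39,-3,0],[-26,39,-3,0],[-26,39,-3,0],[-26,39,-3,0],[0,0,0,0]]]'
python3 - <<'E'
from h import *
np.set_printoptions(precision=2,suppress=True)
s=manip.sense();c=capture('wrist');cv2.imwrite('pics/w1.png',c['img'])
for k,z in (('test_nut',0),('nut_mouth',58),('nut_thread',20)):
    for r in landmark_of(k,c)[:2]: print(k,np.array(r['pixel']),r['score'],onz(c,r['pixel'],z,s))
plan([495,-300,270],-16)
E
```

```text
t: 2.3
tool_pos: [512.6, 256.0, 261.8]
orientation: [-2.547, -1.836, -0.006]
ft_force: [1.0, -0.4, -0.4]
grip_width: 1.0
test_nut [301.8 177.2] 0.86 [535.73 284.91   0.  ]
nut_mouth [308.2 189.5] 0.85 [537.18 286.72  58.  ]
nut_thread [306.5 179.2] 0.83 [535.08 289.25  20.  ]
pos [507.  264.9 260.8] yaw 72.32 tilt [-0.    0.01] j1 j7 [-0.74  0.74] t 2.5
tool shift [-541.8  160.1  -13.1] turn [-4.742, -1.6, 1.542, 4.683]
```

View pics/w1.png

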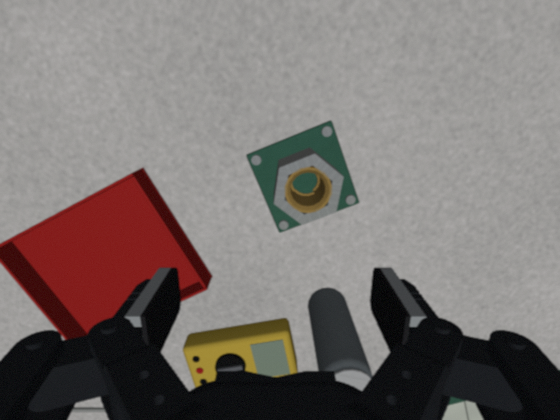

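The wrist view shows the nut's mouth at about (310,187) on the green plate, the tray at the left, and the can and meter below. The arm was still settling, so I measure again before moving on.

Run:
```python
from h import *
np.set_printoptions(precision=2,suppress=True)
s=manip.sense();c=capture('wrist');s2=manip.sense();print(s['tool_pos'],s2['tool_pos'],s['qvel'][0])
for k,z in (('test_nut',0),('nut_mouth',58),('nut_thread',20)):
    for r in landmark_of(k,c)[:1]: print(k,np.array(r['pixel']),onz(c,r['pixel'],z,s))
g=c['img'];h=cv2.cvtColor(g,cv2.COLOR_BGR2HSV)
m=cv2.inRange(h,(60,70,30),(95,255,200));m[250:]=0
P=np.vstack([x for x in cv2.findContours(m,0,2)[0] if cv2.contourArea(x)>60])[:,0,:]
W=np.array([onz(c,p,6,s)[:2] for p in cv2.convexHull(P)[:,0,:].tolist()],np.float32)
print('plate',cv2.minAreaRect(W))
m=cv2.inRange(h,(10,90,90),(25,255,255));m[260:]=0;m[:, :240]=0
Q=np.vstack(cv2.findContours(m,0,2)[0])[:,0,:]
W=np.array([onz(c,p,58,s)[:2] for p in cv2.convexHull(Q)[:,0,:].tolist()],np.float32);print('mouth',cv2.fitEllipse(W))
```

```text
[506.95 264.92 260.8 ] [506.67 265.36 260.71] -0.01608788366006561
test_nut [295.2 182.1] [531.88 285.18   0.  ]
nut_mouth [303.2 199.5] [539.19 288.18  58.  ]
nut_thread [300.2 189.4] [537.49 288.42  20.  ]
plate ((537.147705078125, 285.63934326171875), (107.29739379882812, 106.71746063232422), 3.4752674102783203)
mouth ((537.8430786132812, 285.78094482421875), (50.443668365478516, 50.948734283447266), 55.70332717895508)
```

```bash
python3 -m crank '[[[-45,13,0,0],[-45,13,0,0],[-45,13,0,0],[-45,13,0,0],[-45,13,0,0],[-45,13,0,0],[-45,13,0,0],[-45,13,0,0],[-45,13,0,0],[-45,13,0,0],[-45,13,0,0],[-45,13,0,0],[0,0,0,0],[0,0,0,0]]]'
python3 - <<'E'
from h import *
plan([495,-300,260],-16)
E
```

```text
t: 4.1
tool_pos: [500.5, -303.3, 255.8]
orientation: [-2.502, -1.891, -0.011]
ft_force: [0.2, -0.1, -1.1]
grip_width: 0.999
pos [ 500.5 -303.3  255.8] yaw 74.14 tilt [0.002 0.008] j1 j7 [0.04 1.91] t 4.1
tool shift [ 1.7 -6.2 -4.2] turn [-4.71, -1.568, 1.573, 4.715]
```

Run:
```python
from h import *
np.set_printoptions(precision=2,suppress=True)
s=manip.sense();c=capture('wrist');s2=manip.sense();print(s['tool_pos'],s2['tool_pos'])
cv2.imwrite('pics/w2.png',c['img'])
for k,z in (('rack',0),('spindle_a_head',79),('spindle_a_seat',56)):
    for r in landmark_of(k,c)[:3]: print(k,np.array(r['pixel']),r['score'],onz(c,r['pixel'],z,s))
g=c['img'];h=cv2.cvtColor(g,cv2.COLOR_BGR2HSV)
m=cv2.inRange(h,(105,130,60),(125,255,255));m=cv2.morphologyEx(m,2,np.ones((3,3)))
x=max(cv2.findContours(m,0,2)[0],key=cv2.contourArea);x0,y0,w,hh=cv2.boundingRect(x);print(x0,y0,w,hh)
x0=max(x0-25,0);y0=max(y0-45,0);k=g[y0:y0+hh+70,x0:x0+w+60];f=min(800/k.shape[1],600/k.shape[0]);print(x0,y0,f)
cv2.imwrite('pics/w2c.png',cv2.resize(k,None,fx=f,fy=f,interpolation=2))
```

```text
[ 500.53 -303.27  255.83] [ 500.23 -303.5   255.95]
rack [273.4 162.4] 0.79 [ 493.67 -301.14    0.  ]
spindle_a_head [218.3 176. ] 0.8 [ 478.36 -353.85   79.  ]
spindle_a_head [112.1 209.8] 0.6 [ 481.92 -468.86   79.  ]
spindle_a_seat [224.1 170.2] 0.85 [ 477.89 -350.98   56.  ]
spindle_a_seat [123.  200.3] 0.67 [ 479.22 -466.36   56.  ]
185 131 183 83
160 86 3.292181069958848
```

View pics/w2c.png

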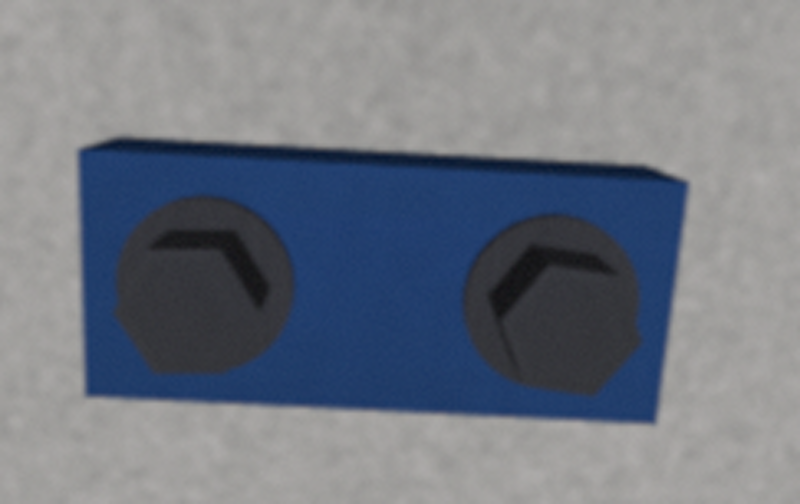

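The crop shows exactly two dark hex heads standing in the blue rack, centred near crop pixels (189,310) and (569,327), and no purple one. So the choice is right. Next I work out head centres and hexagon angles from the top-face corners.

Run:
```python
from h import *
np.set_printoptions(precision=2,suppress=True)
s=manip.sense();c=capture('wrist')
f=3.292181
L=[(148,248),(228,248),(264,307),(225,373),(155,372),(115,306)]
Rr=[(497,315),(543,262),(617,275),(640,340),(597,395),(520,378)]
for C in (L,Rr):
    W=np.array([onz(c,[160+(x+.5)/f-.5,86+(y+.5)/f-.5],97,s)[:2] for x,y in C]);m=W.mean(0);d=W-m
    a=np.degrees(np.arctan2(d[:,1],d[:,0]));r=np.hypot(*d.T)
    ph=np.degrees(np.angle(np.exp(1j*np.radians(6*a)).mean()))/6
    print('centre',m,'r',r,'corner ang',ph,'flat ang mod60',ph+30, a%60)
g=c['img'];h=cv2.cvtColor(g,cv2.COLOR_BGR2HSV)
# flange discs: dark, seen at z=61 -> ellipse outlines
m=cv2.inRange(h,(105,130,60),(125,255,255));m=cv2.morphologyEx(m,2,np.ones((3,3)))
x=max(cv2.findContours(m,0,2)[0],key=cv2.contourArea)
H=cv2.convexHull(x)[:,0,:];mm=np.zeros_like(m);cv2.fillConvexPoly(mm,H,255)
dark=cv2.morphologyEx(cv2.bitwise_and(mm,255-m),2,np.ones((5,5)))
for q in cv2.findContours(dark,0,2)[0]:
    if cv2.contourArea(q)<400: continue
    q=q[:,0,:].astype(float)
    q=q[q[:,1]<q[:,1].mean()] # upper arc is flange
    W=np.array([onz(c,p,61,s)[:2] for p in q]);A=np.c_[2*W,np.ones(len(W))];b=(W**2).sum(1)
    u=np.linalg.lstsq(A,b,rcond=None)[0];print('flange',u[:2],np.sqrt(u[2]+u[0]**2+u[1]**2))
# rack top rect
B=cv2.boxPoints(cv2.minAreaRect(np.array([onz(c,p,56,s)[:2] for p in H.tolist()],np.float32)));print(B,B.mean(0))
plan([477.5,-354,160])
```

```text
centre [ 479.1  -350.46] r [20.59 21.2  21.3  20.98 21.38 21.02] corner ang 13.006818600683351 flat ang mod60 43.00681860068335 [15.22 10.62 16.36 10.85 13.79 11.25]
centre [ 513.87 -247.42] r [21.21 20.94 20.04 20.99 22.17 20.1 ] corner ang 5.337273698034728 flat ang mod60 35.33727369803473 [3.67 7.92 4.74 4.61 9.07 2.07]
flange [ 514.34 -248.81] 27.75674600760833
flange [ 478.71 -352.64] 27.649990495000072
[[ 427.26 -376.42]
 [ 503.09 -402.4 ]
 [ 564.1  -224.34]
 [ 488.27 -198.36]] [ 495.68 -300.38]
pos [ 500.9 -301.6  256.2] yaw 74.33 tilt [0.   0.01] j1 j7 [0.04 1.91] t 4.35
tool shift [-57.7  -8.4  95.6] turn None
```

```bash
python3 -m crank '[[[0,0,10,-0.125],[0,0,20,-0.125],[0,0,20,-0.12],[0,0,20,0],[0,0,0,0]]]' >/dev/null
python3 - <<'E'
from h import *
plan([514.2,-248.2,140],95.3)
E
```

```text
pos [ 504.7 -294.   185.7] yaw 97.07 tilt [0.007 0.011] j1 j7 [0.12 2.31] t 4.85
tool shift [43.8 14.7 46.2] turn [-6.252, -3.111, 0.031, 3.172]
```

```bash
python3 -m crank '[[[22,7,20,0.015],[22,7,25,0.015],[0,0,0,0]]]' >/dev/null
python3 - <<'E'
from h import *
plan([514.2,-248.2,62],95.3)
E
```

```text
pos [ 516.2 -245.9  143.1] yaw 95.34 tilt [0.011 0.01 ] j1 j7 [0.05 2.21] t 5.15
tool shift [-2.8 -3.2 81.1] turn [-6.283, -3.141, 0.001, 3.142]
```

```bash
python3 -m crank '[[[-3,-3,5,0],[0,0,25,0],[0,0,20,0],[0,0,15,0],[0,0,8,0],[0,0,0,0]]]'
python3 - <<'E'
from h import *
plan([514.2,-248.2,62],95.3)
E
```

```text
t: 5.75
tool_pos: [518.3, -254.5, 74.8]
orientation: [2.107, 2.312, 0.028]
ft_force: [-0.1, -0.2, 0.3]
grip_width: 1.002
pos [ 518.3 -254.5   74.8] yaw 95.31 tilt [0.022 0.004] j1 j7 [0.1  2.27] t 5.75
tool shift [ 6.7 -3.8 12.7] turn [-6.283, -3.141, 0.0, 3.142]
```

```bash
python3 -m crank '[[[6,-4,6,0],[1,0,5,0],[0,0,0,0]]]'
python3 - <<'E'
from h import *
plan([514.2,-248.2,62],95.3)
E
```

```text
t: 6.05
tool_pos: [514.4, -248.4, 64.6]
orientation: [2.106, 2.309, 0.029]
ft_force: [-0.3, 0.5, 0.5]
grip_width: 1.003
pos [ 514.4 -248.4   64.6] yaw 95.26 tilt [0.025 0.003] j1 j7 [0.09 2.27] t 6.05
tool shift [ 0.2 -0.3  2.6] turn [-6.284, -3.142, -0.001, 3.141]
```

```bash
python3 -m crank '[[[0,0,2,0],[0,0,0,0],[0,0,0,0],[0,0,0,0],[0,0,0,0],[0,0,0,0],[0,0,0,0]]]' 30 70
python3 - <<'E'
from h import *
plan([514.2,-248.2,160],95.3)
E
```

```text
t: 6.75
tool_pos: [515.3, -248.4, 63.6]
orientation: [2.104, 2.309, 0.031]
ft_force: [-0.2, 0.7, -0.7]
grip_width: 0.407
pos [ 515.3 -248.4   63.6] yaw 95.3 tilt [0.026 0.003] j1 j7 [0.09 2.27] t 6.75
tool shift [  0.3   1.5 -96.4] turn [-6.283, -3.142, 0.0, 3.142]
```

```bash
python3 -m crank '[[[0,0,-15,0],[0,0,-25,0],[0,0,-35,0],[0,0,-30,0],[0,0,0,0]]]'
python3 - <<'E'
from h import *
plan([537.5,286,170],95.3)
E
```

```text
t: 7.25
tool_pos: [510.6, -248.4, 173.4]
orientation: [2.108, 2.31, 0.027]
ft_force: [0.1, -0.4, -3.5]
grip_width: 0.41
pos [ 510.6 -248.4  173.4] yaw 95.25 tilt [0.022 0.004] j1 j7 [0.03 2.2 ] t 7.25
tool shift [529.7  75.5   5.9] turn [-6.284, -3.143, -0.001, 3.141]
```

```bash
python3 -m crank '[[[20,3,0,0],[40,6,0,0],[45,6,0,0],[45,6,0,0],[45,6,0,0],[45,6,0,0],[45,6,0,0],[45,6,0,0],[45,6,0,0],[45,6,0,0],[45,6,0,0],[40,6,0,0],[15,3,0,0],[0,0,0,0]]]'
python3 - <<'E'
from h import *
plan([537.5,286,170],95.3)
E
```

```text
t: 8.65
tool_pos: [529.0, 292.1, 169.4]
orientation: [2.119, 2.305, 0.01]
ft_force: [0.2, -1.0, -3.5]
grip_width: 0.41
pos [529.  292.1 169.4] yaw 94.83 tilt [ 0.012 -0.003] j1 j7 [-0.79  1.15] t 8.65
tool shift [-6.8  8.  -0.5] turn [-6.291, -3.15, -0.008, 3.133]
```

```bash
python3 -m crank '[[[-7,8,8,0],[0,0,20,0],[0,0,15,0],[0,0,0,0],[0,0,0,0]]]'
python3 - <<'E'
from h import *
plan([537.5,286,110],95.3)
s=manip.sense();c=capture('wrist');cv2.imwrite('pics/w3.png',c['img'])
E
```

```text
t: 9.15
tool_pos: [540.7, 272.3, 123.0]
orientation: [2.129, 2.291, -0.001]
ft_force: [0.6, 0.3, -3.6]
grip_width: 0.412
pos [540.7 272.3 123. ] yaw 94.19 tilt [ 0.01 -0.01] j1 j7 [-0.75  1.18] t 9.15
tool shift [14.1 -2.3 12.8] turn [-6.302, -3.161, -0.019, 3.122]
```

View pics/w3.png

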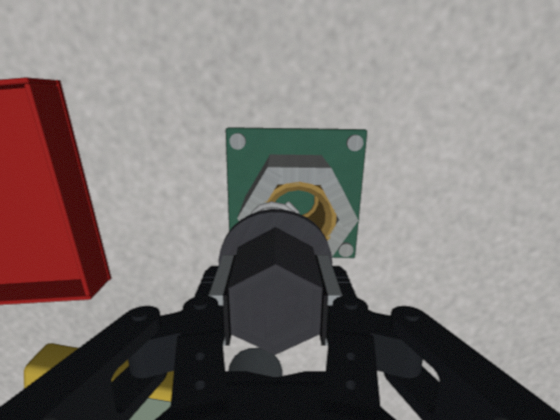

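The wrist view shows the spindle gripped on its flats at about (275,290), with the mouth up and to the right at (305,210). It needs about +14 mm along tool x, which agrees with the plan.

```bash
python3 -m crank '[[[14,-2,0,-0.02],[0,0,0,0],[0,0,0,0]]]' >/dev/null
python3 - <<'E'
from h import *
plan([537.5,286,118],95.3)
s=manip.sense();c=capture('wrist')
for k,z in (('nut_mouth',58),('spindle_a_head',120),('test_nut',0)):
    for r in landmark_of(k,c)[:1]: print(k,np.array(r['pixel']),onz(c,r['pixel'],z,s))
E
```

```text
pos [538.8 286.3 124.7] yaw 95.33 tilt [ 0.013 -0.009] j1 j7 [-0.77  1.18] t 9.5
tool shift [-0.1 -1.4  6.7] turn [-6.283, -3.141, 0.0, 3.142]
spindle_a_head [238.  366.9] [605.16180573 270.90245714 120.        ]
test_nut [274.4 193.9] [536.98923333 283.75727255   0.        ]
```

```bash
python3 -m crank '[[[0,-1,6,0],[0,0,6,0],[0,0,4,0],[0,0,0,0]]]'
python3 - <<'E'
from h import *
plan([537.5,286,90],95.3)
E
```

```text
t: 10.1
tool_pos: [537.7, 285.7, 106.9]
orientation: [2.106, 2.311, 0.002]
ft_force: [0.9, 1.2, -3.8]
grip_width: 0.411
pos [537.7 285.7 106.9] yaw 95.3 tilt [ 0.012 -0.009] j1 j7 [-0.76  1.18] t 10.1
tool shift [ 0.5 -0.3 16.9] turn [-6.283, -3.142, 0.0, 3.142]
```

```bash
python3 -m crank '[[[0.5,0,6,0],[0,0,6,0],[0,0,6,0],[0,0,4,0],[0,0,0,0]]]'
python3 - <<'E'
from h import *
plan([537.5,286,77.5],95.3)
E
```

```text
t: 10.6
tool_pos: [537.8, 285.8, 82.3]
orientation: [2.106, 2.31, 0.001]
ft_force: [0.2, 0.4, -2.6]
grip_width: 0.411
pos [537.8 285.8  82.3] yaw 95.3 tilt [ 0.012 -0.01 ] j1 j7 [-0.76  1.19] t 10.6
tool shift [ 0.3 -0.4  4.8] turn [-6.283, -3.142, -0.0, 3.142]
```

Sliding in well. Down to the thread, then turn clockwise (+turn) with a light push.

```bash
python3 -m crank '[[[0,0,3,0],[0,0,3,0],[0,0,2,0],[0,0,0,0]]]'
python3 -m crank '[[[0,0,1,0.12],[0,0,1,0.12],[0,0,1,0.12],[0,0,1,0.12],[0,0,1,0.12],[0,0,1,0.12]]]'
python3 - <<'E'
from h import *
plan([537.5,286,65.5],95.3)
E
```

```text
t: 11.0
tool_pos: [538.0, 285.7, 73.8]
orientation: [2.106, 2.31, 0.001]
ft_force: [-0.1, -0.1, -3.0]
grip_width: 0.409
t: 11.6
tool_pos: [538.6, 286.1, 75.3]
orientation: [2.805, 1.392, 0.01]
ft_force: [-4.5, -2.8, 11.1]
grip_width: 0.412
pos [538.6 286.1  75.3] yaw 52.78 tilt [ 0.011 -0.007] j1 j7 [-0.89  0.59] t 11.6
tool shift [-0.7 -0.9  9.8] turn [-7.025, -3.884, -0.742, 2.399]
```

```bash
for i in 1; do python3 -m crank '[[[0,0,1.5,0.13],[0,0,1.5,0.13],[0,0,1.5,0.13],[0,0,1.5,0.13]]]' | egrep 'tool_pos|force'; python3 -m crank '[[[0,0,1.5,0.13],[0,0,1.5,0.13],[0,0,1.5,0.13],[0,0,1.5,0.13]]]'| egrep 'tool_pos|force'; done
python3 - <<'E'
from h import *
plan([537.5,286,65.5],95.3)
E
```

```text
tool_pos: [536.6, 285.2, 74.2]
ft_force: [-3.1, -1.4, 2.4]
tool_pos: [536.8, 284.4, 72.0]
ft_force: [-8.1, -3.5, 18.5]
pos [536.8 284.4  72. ] yaw -9.12 tilt [ 0.004 -0.003] j1 j7 [-1.08 -0.26] t 12.4
tool shift [ 0.4 -1.7  6.5] turn [-8.106, -4.964, -1.823, 1.319]
```

```bash
for i in 1; do python3 -m crank '[[[0,0,1.5,0.13],[0,0.5,1.5,0.13],[0,0.5,1.5,0.13],[0,0,1.5,0.13]]]' | egrep 'tool_pos|force'; python3 -m crank '[[[0,0,1.5,0.13],[0,0,1.5,0.13],[0,0,1.5,0.13],[0,0,1.5,0.13]]]'| egrep 'tool_pos|force|grip'; done
python3 - <<'E'
from h import *
plan([537.5,286,65.5],95.3)
E
```

```text
tool_pos: [536.0, 285.5, 74.9]
ft_force: [-7.8, -0.2, 14.1]
tool_pos: [535.1, 286.4, 74.0]
ft_force: [-1.6, -1.9, 2.1]
grip_width: 0.41
pos [535.1 286.4  74. ] yaw -70.53 tilt [-0.004  0.01 ] j1 j7 [-1.23 -1.12] t 13.2
tool shift [ 1.3 -2.2  8.5] turn [-9.177, -6.036, -2.894, 0.247]
```

Over 166° clockwise, this spindle rose and dropped again every 90° (tip between about 14 and 17 mm) and never ran in. That is left-hand behaviour, so it goes to the tray.

```bash
python3 -m crank '[[[0,0,-10,0],[0,0,-15,0],[0,0,-25,0],[0,0,-30,0],[0,0,-10,0],[0,0,0,0]]]'
python3 - <<'E'
from h import *
plan([563,5,140])
E
```

```text
t: 13.8
tool_pos: [535.5, 286.7, 171.0]
orientation: [-2.572, 1.791, 0.016]
ft_force: [-0.5, 0.4, -4.1]
grip_width: 0.413
pos [535.5 286.7 171. ] yaw -69.7 tilt [-0.004  0.012] j1 j7 [-1.31 -1.19] t 13.8
tool shift [274.1  72.   27.5] turn None
```

```bash
python3 -m crank '[[[22,6,3,0],[44,12,5,0],[46,12,5,0],[46,12,5,0],[46,12,5,0],[42,12,5,0],[22,6,0,0],[0,0,0,0],[0,0,0,0]]]'
python3 - <<'E'
from h import *
plan([563,5,62])
E
```

```text
t: 14.7
tool_pos: [559.9, 6.2, 130.9]
orientation: [-2.591, 1.767, 0.026]
ft_force: [-0.1, 0.6, -2.6]
grip_width: 0.412
pos [559.9   6.2 130.9] yaw -68.58 tilt [-0.01   0.014] j1 j7 [-0.83 -0.69] t 14.7
tool shift [ 3.4 -2.8 68.9] turn None
```

```bash
python3 -m crank '[[[0,0,15,0],[0,0,18,0],[0,0,15,0],[0,0,7,0],[0,0,0,0],[0,0,0,0]]]'
python3 - <<'E'
from h import *
plan([563,5,62])
E
```

```text
t: 15.3
tool_pos: [558.0, 14.2, 68.9]
orientation: [-2.601, 1.752, 0.033]
ft_force: [0.1, 0.2, -2.9]
grip_width: 0.412
pos [558.   14.2  68.9] yaw -67.93 tilt [-0.015  0.016] j1 j7 [-0.77 -0.62] t 15.3
tool shift [10.6 -1.2  6.7] turn None
```

```bash
python3 -m crank '[[[0,0,2,0],[0,0,2,0],[0,0,2,0],[0,0,1.5,0],[0,0,1,0],[0,0,0,0]]]'
```

```text
t: 15.9
tool_pos: [559.5, 14.5, 61.9]
orientation: [-2.599, 1.75, 0.029]
ft_force: [-0.9, -0.1, -2.2]
grip_width: 0.416
```

```bash
python3 -m crank '[[[0,0,1.5,0],[0,0,1.5,0],[0,0,0,0]]]'; python3 -m crank '[[[0,0,0,0],[0,0,0,0],[0,0,0,0],[0,0,0,0]]]' 80
python3 -m crank '[[[0,0,-20,0],[0,0,-40,0],[0,0,-45,-0.1],[0,0,-20,-0.14],[0,0,0,-0.14],[0,0,0,0]]]'
python3 - <<'E'
from h import *
s=manip.sense();c=capture('scene');c2=capture('wrist')
a=cv2.resize(c['img'][120:290,90:470],(800,358),interpolation=2);b=cv2.resize(c2['img'][:,:],(320,240))
out=np.zeros((600,800,3),np.uint8);out[:358]=a;out[358:598,:320]=b;cv2.imwrite('pics/m4.png',out)
plan([490,-345,200],103)
E
```

```text
t: 16.2
tool_pos: [559.8, 14.3, 62.2]
orientation: [-2.596, 1.75, 0.032]
ft_force: [-1.0, 0.2, -3.5]
grip_width: 0.412
t: 16.6
tool_pos: [561.4, 14.0, 62.9]
orientation: [-2.594, 1.749, 0.027]
ft_force: [0.1, -0.3, 0.5]
grip_width: 0.937
t: 17.2
tool_pos: [562.4, 11.0, 191.7]
orientation: [-2.885, 1.209, 0.024]
ft_force: [0.0, -0.5, -0.2]
grip_width: 0.938
pos [562.1  11.1 190.9] yaw -45.76 tilt [-0.01   0.017] j1 j7 [-0.84 -0.44] t 17.3
tool shift [204.6 300.  -14.5] turn [-8.88, -5.738, -2.596, 0.545]
```

View pics/m4.png

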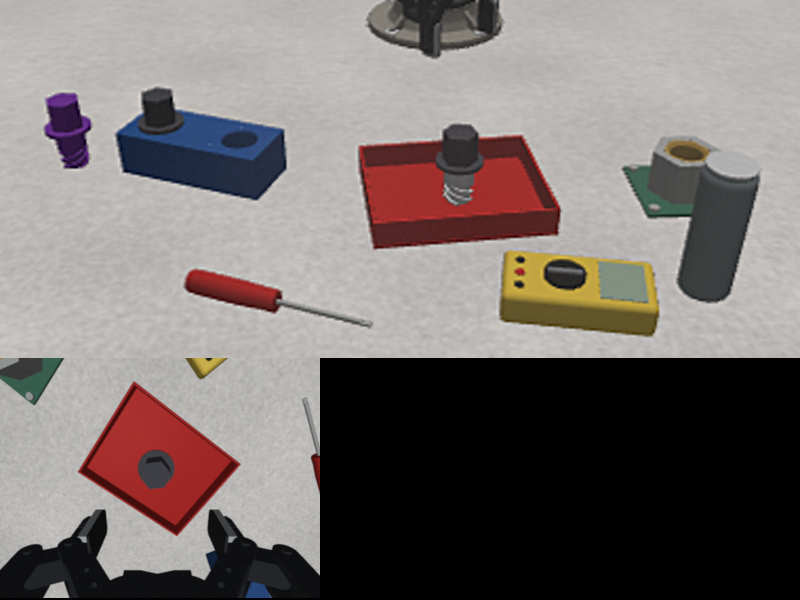

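The composite shows the first spindle standing in the tray at (460,165), thread lines sloping down to the right, consistent with left-hand. The second is still in the rack at (160,108), and meter, can and screwdriver are where they were. Now I turn back and fetch the second.

```bash
python3 -m crank '[[[0,0,0,-0.15],[0,0,0,-0.15],[0,0,0,-0.15],[0,0,0,-0.15],[0,0,0,-0.15],[0,0,0,-0.15],[0,0,0,-0.15],[0,0,0,-0.15],[0,0,0,-0.15],[0,0,0,-0.15],[0,0,0,-0.15],[0,0,0,-0.15],[0,0,0,-0.15],[0,0,0,-0.15],[0,0,0,-0.15],[0,0,0,-0.15],[0,0,0,-0.15],[0,0,0,0]]]' 85 >/dev/null
python3 - <<'E'
from h import *
plan([500,-320,230],103)
E
```

```text
pos [549.4  10.4 169.1] yaw 100.27 tilt [-0.052  0.008] j1 j7 [-0.39  1.78] t 19.1
tool shift [-315.2 -110.7  -60.7] turn [-6.331, -3.189, -0.048, 3.094]
```

```bash
python3 -m crank '[[[-20,-7,-8,0],[-42,-15,-8,0],[-45,-16,-8,0],[-45,-16,-8,0],[-45,-16,-8,0],[-45,-16,-8,0],[-42,-15,-6,0],[-20,-7,-4,0],[0,0,0,0],[0,0,0,0]]]' >/dev/null
python3 - <<'E'
from h import *
plan([500,-320,230],103)
s=manip.sense();c=capture('wrist');cv2.imwrite('pics/w5.png',c['img'])
print(np.round(s['joint_positions'],2))
E
```

```text
pos [ 488.8 -316.1  221. ] yaw 96.82 tilt [-0.068  0.011] j1 j7 [0.09 2.32] t 20.1
tool shift [-5.  10.  -9.8] turn [-6.391, -3.249, -0.108, 3.034]
[ 0.09  0.4   0.48  1.77 -0.17  1.09  2.32]
```

Tool tilt has drifted to 0.07 rad during the fast turn. I check cheaply whether turning moves it back.

```bash
q(){ python3 - <<'E'
from h import *
s=manip.sense();R,y=axes(s);print(np.round(s['tool_pos'],1),'yaw',round(y,1),'tilt w',np.round(R[:2,2],3),'t',round(s['t'],2),np.round(s['joint_positions'],2))
E
}
python3 -m crank '[[[0,0,0,0],[0,0,0,0],[0,0,0,0],[0,0,0,0]]]' >/dev/null; q
python3 -m crank '[[[0,0,0,0.15],[0,0,0,0.15],[0,0,0,0.15],[0,0,0,0.15],[0,0,0,0]]]' >/dev/null; q
python3 -m crank '[[[0,0,-20,0],[0,0,-20,0],[0,0,-20,0],[0,0,0,0]]]' >/dev/null; q
python3 -m crank '[[[0,0,20,0],[0,0,20,0],[0,0,20,0],[0,0,0,0]]]' >/dev/null; q
```

```text
[ 490.7 -310.1  219.5] yaw 97.1 tilt w [-0.07   0.013] t 20.55 [ 0.09  0.4   0.47  1.77 -0.17  1.09  2.31]
[ 491.9 -307.5  219.5] yaw 62.5 tilt w [-0.069  0.015] t 21.05 [-0.02  0.42  0.61  1.78 -0.24  1.09  1.77]
[ 496.2 -306.9  280.6] yaw 63.5 tilt w [-0.072  0.015] t 21.45 [-0.04  0.36  0.63  1.7  -0.2   1.22  1.75]
[ 492.1 -304.9  217.8] yaw 64.2 tilt w [-0.07   0.016] t 21.85 [-0.02  0.42  0.6   1.79 -0.23  1.09  1.79]
```

```bash
cat > q.py <<'E'
from h import *
s=manip.sense();R,y=axes(s);print(np.round(s['tool_pos'],1),'yaw',round(y,1),'tilt w',np.round(R[:2,2],4),'t',round(s['t'],2))
E
python3 -m crank '[[[0,0,-5,0],[0,0,-15,0],[0,0,-30,0],[0,0,-45,0],[0,0,0,0]]]' >/dev/null; python3 q.py
python3 -m crank '[[[0,0,45,0],[0,0,30,0],[0,0,15,0],[0,0,5,0],[0,0,0,0]]]' >/dev/null; python3 q.py
python3 -m crank '[[[0,45,0,0],[0,20,0,0],[0,8,0,0],[0,0,0,0]]]' >/dev/null; python3 q.py
python3 -m crank '[[[0,-8,0,0],[0,-20,0,0],[0,-45,0,0],[0,0,0,0]]]' >/dev/null; python3 q.py
```

```text
[ 499.  -306.9  318.9] yaw 64.6 tilt w [-0.0702  0.0147] t 22.35
[ 496.8 -307.9  229.6] yaw 64.9 tilt w [-0.0558  0.0094] t 22.85
[ 564.5 -339.9  229.2] yaw 64.9 tilt w [-0.0531  0.0096] t 23.25
[ 490.8 -306.8  233.2] yaw 64.8 tilt w [-0.0558  0.0117] t 23.65
```

```bash
python3 -m crank '[[[0,0,-10,0],[0,0,-25,0],[0,0,-40,0],[0,0,-50,0],[0,0,-50,0],[0,0,0,0]]]' >/dev/null; python3 q.py
python3 -m crank '[[[0,0,50,0],[0,0,25,0],[0,0,8,0],[0,0,0,0],[0,0,50,0],[0,0,25,0],[0,0,8,0],[0,0,0,0]]]' >/dev/null; python3 q.py
```

```text
[ 496.6 -308.3  419. ] yaw 64.7 tilt w [-0.0525  0.0129] t 24.25
[ 494.1 -310.7  262.4] yaw 64.7 tilt w [-0.0321  0.0046] t 25.05
```

Works: abrupt downward starts level the tool. I repeat it once, then align to spindle 2.

```bash
python3 -m crank '[[[0,0,-10,0],[0,0,-25,0],[0,0,-40,0],[0,0,-50,0],[0,0,-45,0],[0,0,0,0]]]' >/dev/null; python3 q.py
python3 -m crank '[[[0,0,50,0],[0,0,25,0],[0,0,8,0],[0,0,0,0],[0,0,50,0],[0,0,25,0],[0,0,8,0],[0,0,0,0]]]' >/dev/null; python3 q.py
python3 - <<'E'
from h import *
plan([478.7,-352,150],103)
E
```

```text
[ 500.6 -313.8  451.2] yaw 64.6 tilt w [-0.0198 -0.002 ] t 25.65
[ 505.9 -320.6  301.7] yaw 64.6 tilt w [ 0.0098 -0.0143] t 26.45
pos [ 505.9 -320.6  301.7] yaw 64.59 tilt [ 0.01  -0.014] j1 j7 [-0.04  1.78] t 26.45
tool shift [-38.7 -13.4 151.9] turn [-6.954, -3.812, -0.67, 2.471]
```

```bash
python3 -m crank '[[[-10,-5,10,0],[-20,-8,20,0],[-10,0,30,0],[0,0,35,0],[0,0,30,0],[0,0,15,0],[0,0,0,0]]]' >/dev/null; python3 q.py
python3 -m crank '[[[0,0,0,-0.11],[0,0,0,-0.11],[0,0,0,-0.11],[0,0,0,-0.11],[0,0,0,-0.11],[0,0,0,-0.11],[0,0,0,0]]]' >/dev/null
python3 - <<'E'
from h import *
plan([478.7,-352,130],103)
s=manip.sense();c=capture('wrist');cv2.imwrite('pics/w6.png',c['img'])
E
```

```text
[ 480.9 -363.4  168. ] yaw 64.5 tilt w [ 0.0264 -0.0248] t 27.15
pos [ 483.6 -371.7  181.1] yaw 103.58 tilt [ 0.04  -0.036] j1 j7 [0.22 2.55] t 27.85
tool shift [22.6 -1.6 50.2] turn [-6.273, -3.132, 0.01, 3.152]
```

View pics/w6.png

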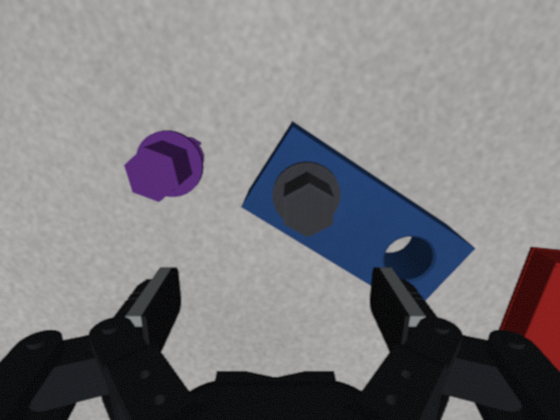

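Spindle 2 is at (306,198), its flats facing the pads; purple at (165,165) stays clear. The tilt grew the other way, so I try the reverse stroke.

```bash
python3 -m crank '[[[12,0,-50,0],[8,0,-25,0],[4,0,-8,0],[0,0,0,0]]]' >/dev/null; python3 q.py
python3 -m crank '[[[0,0,5,0],[0,0,15,0],[0,0,30,0],[0,0,40,0],[0,0,0,0]]]' >/dev/null
python3 - <<'E'
from h import *
plan([478.7,-352,130],103)
E
```

```text
[ 474.8 -347.1  264.2] yaw 102.7 tilt w [ 0.0418 -0.038 ] t 28.3
pos [ 477.1 -350.9  166.6] yaw 102.42 tilt [ 0.038 -0.037] j1 j7 [0.19 2.51] t 28.8
tool shift [ 0.2  0.3 36.7] turn [-6.293, -3.152, -0.01, 3.131]
```

```bash
python3 -m crank '[[[0,0,0,0.15],[0,0,0,0.15],[0,0,0,0.15],[0,0,0,0.15],[0,0,0,0]]]' >/dev/null; python3 q.py
python3 -m crank '[[[0,0,0,-0.15],[0,0,0,-0.15],[0,0,0,-0.15],[0,0,0,-0.15],[0,0,0,0]]]' >/dev/null; python3 q.py
python3 -m crank '[[[40,0,0,0],[20,0,0,0],[5,0,0,0],[0,0,0,0],[-10,0,0,0],[-25,0,0,0],[-30,0,0,0],[0,0,0,0]]]' >/dev/null; python3 q.py
```

```text
[ 474.9 -352.5  166.4] yaw 67.6 tilt w [ 0.032  -0.0358] t 29.3
[ 475.2 -353.9  169.1] yaw 102.8 tilt w [ 0.032  -0.0378] t 29.8
[ 476.2 -362.7  172.2] yaw 102.2 tilt w [ 0.036  -0.0438] t 30.6
```

```bash
python3 -m crank '[[[-40,0,0,0],[-20,0,0,0],[-5,0,0,0],[0,0,0,0],[15,0,0,0],[30,0,0,0],[30,0,0,0],[0,0,0,0]]]' >/dev/null; python3 q.py
python3 - <<'E'
from h import *
plan([478.7,-352,62],103)
E
```

```text
[ 471.3 -351.5  169.1] yaw 102.0 tilt w [ 0.0318 -0.0412] t 31.4
pos [ 471.3 -351.5  169.1] yaw 101.98 tilt [ 0.032 -0.041] j1 j7 [0.18 2.5 ] t 31.4
tool shift [  3.    4.8 107.2] turn [-6.301, -3.159, -0.018, 3.124]
```

```bash
python3 -m crank '[[[3,5,10,-0.018],[0,0,22,0],[0,0,25,0],[0,0,20,0],[0,0,8,0],[0,0,0,0]]]' >/dev/null
python3 - <<'E'
from h import *
plan([478.7,-352,62],103)
E
```

```text
pos [ 481.2 -344.6   80.1] yaw 103.68 tilt [ 0.035 -0.039] j1 j7 [0.22 2.56] t 32.0
tool shift [-5.8 -4.7 18.3] turn [-6.271, -3.13, 0.012, 3.153]
```

```bash
python3 -m crank '[[[-6,-5,5,0.012],[0,0,6,0],[0,0,5,0],[0,0,0,0]]]' >/dev/null
python3 - <<'E'
from h import *
plan([478.7,-352,62],103)
E
```

```text
pos [ 479.2 -354.    65.1] yaw 102.91 tilt [ 0.038 -0.041] j1 j7 [0.25 2.58] t 32.4
tool shift [ 2.2 -0.1  3. ] turn [-6.285, -3.143, -0.001, 3.14]
```

```bash
python3 -m crank '[[[2,0,1,0],[0,0,0,0],[0,0,0,0],[0,0,0,0],[0,0,0,0],[0,0,0,0],[0,0,0,0]]]' 30 80; python3 q.py
python3 -m crank '[[[0,0,-10,0],[0,0,-22,0],[0,0,-32,0],[0,0,-32,0],[0,0,-15,0],[0,0,0,0]]]'
python3 - <<'E'
from h import *
plan([538,286,170],95)
E
```

```text
t: 33.1
tool_pos: [479.5, -352.1, 65.5]
orientation: [1.921, 2.413, -0.011]
ft_force: [0.4, -0.4, -0.5]
grip_width: 0.412
[ 479.5 -352.1   65.5] yaw 102.9 tilt w [ 0.0399 -0.0412] t 33.1
t: 33.7
tool_pos: [473.4, -346.9, 180.1]
orientation: [1.924, 2.415, -0.014]
ft_force: [-0.1, -0.6, -4.2]
grip_width: 0.408
pos [ 473.4 -346.9  180.1] yaw 102.9 tilt [ 0.036 -0.041] j1 j7 [0.17 2.5 ] t 33.7
tool shift [602.3 204.7 -13.2] turn [-6.145, -3.004, 0.138, 3.279]
```

```bash
python3 -m crank '[[[20,7,0,0],[40,13,-1,0],[45,15,-1,0],[45,15,-1,0],[45,15,-1,0],[45,15,-1,0],[45,15,-1,0],[45,15,-1,0],[45,15,-1,0],[45,15,-1,0],[45,15,-1,0],[45,15,-1,0],[45,15,-1,0],[30,12,0,0],[8,4,0,0],[0,0,0,0]]]'
python3 - <<'E'
from h import *
plan([538,286,128],95)
E
```

```text
t: 35.3
tool_pos: [528.9, 298.3, 151.9]
orientation: [1.935, 2.42, -0.041]
ft_force: [0.5, -0.4, -4.3]
grip_width: 0.41
pos [528.9 298.3 151.9] yaw 102.71 tilt [ 0.017 -0.047] j1 j7 [-0.82  1.23] t 35.3
tool shift [-12.8   6.   24.6] turn [-6.149, -3.007, 0.135, 3.276]
```

```bash
python3 -m crank '[[[-13,6,6,0],[0,0,8,0],[0,0,6,0],[0,0,0,0],[0,0,0,0]]]' >/dev/null
python3 - <<'E'
from h import *
plan([538,286,128],95)
c=capture('scene');cv2.imwrite('pics/s8.png',cv2.resize(c['img'][90:240,340:500],None,fx=4,fy=4,interpolation=2))
E
```

```text
pos [537.9 276.6 129.2] yaw 102.22 tilt [ 0.013 -0.053] j1 j7 [-0.79  1.26] t 35.8
tool shift [9.3 2.1 0.6] turn [-6.157, -3.016, 0.126, 3.268]
```

View pics/s8.png

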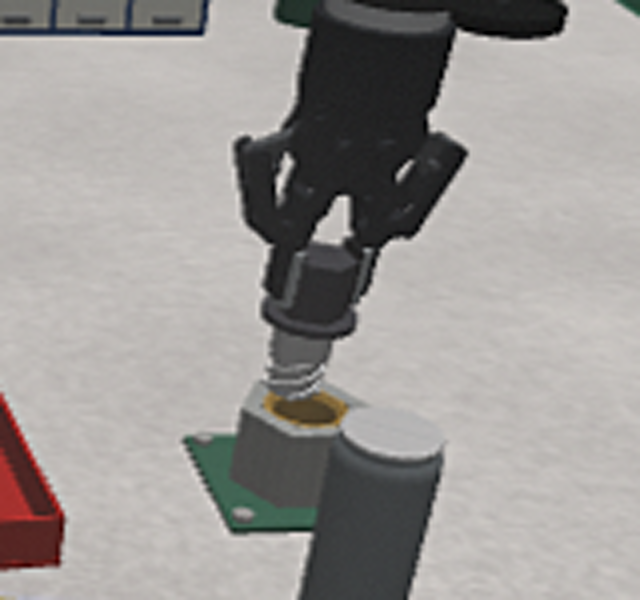

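The crop shows the spindle's thread lines rising to the right (right-hand). Its axis follows the tool's slight tilt, and its tip at (295,385) is short of the mouth at (307,408). I correct the position and try a little clockwise turn in the air for the tilt.

```bash
python3 -m crank '[[[12,3,0,0],[0,0,0,0.13],[0,0,0,0.13],[0,0,0,0.13],[0,0,0,0]]]'
python3 - <<'E'
from h import *
plan([537.3,288.5,118],95)
E
```

```text
t: 36.35
tool_pos: [538.6, 295.2, 130.1]
orientation: [2.383, 1.974, -0.029]
ft_force: [-0.4, -1.6, -3.2]
grip_width: 0.409
pos [538.6 295.2 130.1] yaw 79.23 tilt [ 0.015 -0.048] j1 j7 [-0.88  0.9 ] t 36.35
tool shift [-6.3 -0.3 12.4] turn [-6.558, -3.417, -0.275, 2.866]
```

```bash
python3 -m crank '[[[-6,0,2,0],[0,0,4,0],[0,0,4,0],[0,0,0,0]]]'
python3 - <<'E'
from h import *
plan([537.3,288.5,110],95)
E
```

```text
t: 36.75
tool_pos: [537.2, 290.4, 119.9]
orientation: [2.373, 1.987, -0.028]
ft_force: [0.1, -1.0, -3.3]
grip_width: 0.407
pos [537.2 290.4 119.9] yaw 79.85 tilt [ 0.016 -0.047] j1 j7 [-0.87  0.92] t 36.75
tool shift [-1.4  0.2 10. ] turn [-6.548, -3.406, -0.264, 2.877]
```

```bash
python3 -m crank '[[[-1,0,5,0],[0,0,5,0],[0.2,0,4,0],[0,0,0,0]]]'
python3 - <<'E'
from h import *
plan([537.3,288.3,80],95)
E
```

```text
t: 37.15
tool_pos: [537.5, 287.9, 104.5]
orientation: [2.372, 1.987, -0.029]
ft_force: [0.0, 0.4, -4.3]
grip_width: 0.408
pos [537.5 287.9 104.5] yaw 79.87 tilt [ 0.015 -0.048] j1 j7 [-0.86  0.93] t 37.15
tool shift [ 1.5 -0.8 24.4] turn [-6.547, -3.406, -0.264, 2.878]
```

Tip is in the bore, no contact force. Continue.

```bash
python3 -m crank '[[[0.5,0,6,0],[0.3,0,6,0],[0.3,0,5,0],[0.3,0,4,0],[0,0,0,0]]]'
python3 - <<'E'
from h import *
plan([537.3,288.3,78],95)
E
```

```text
t: 37.65
tool_pos: [538.0, 287.3, 81.4]
orientation: [2.372, 1.986, -0.032]
ft_force: [-0.1, -0.1, -3.9]
grip_width: 0.408
pos [538.  287.3  81.4] yaw 79.84 tilt [ 0.015 -0.049] j1 j7 [-0.85  0.93] t 37.65
tool shift [ 1.  -0.9  3.4] turn [-6.548, -3.406, -0.265, 2.877]
```

```bash
python3 -m crank '[[[0.3,0,2,0],[0.2,0,2,0],[0,0,1,0],[0,0,1,0.13],[0,0,1,0.13],[0,0,1,0.13],[0,0,1,0.13],[0,0,1,0.13]]]'; python3 q.py
python3 -m crank '[[[0,0,1.3,0.13],[0,0,1.3,0.13],[0,0,1.3,0.13],[0,0,1.3,0.13],[0,0,0,0]]]'
python3 - <<'E'
from h import *
plan([537.5,286.5,68],95)
E
```

```text
t: 38.45
tool_pos: [536.8, 286.7, 70.4]
orientation: [2.893, 1.09, -0.01]
ft_force: [-0.1, -2.2, -3.4]
grip_width: 0.409
[536.8 286.7  70.4] yaw 41.3 tilt w [ 0.0116 -0.0495] t 38.45
t: 38.95
tool_pos: [535.3, 285.6, 68.2]
orientation: [3.08, 0.274, 0.004]
ft_force: [2.4, -0.1, -11.5]
grip_width: 0.407
pos [535.3 285.6  68.2] yaw 10.15 tilt [ 0.007 -0.049] j1 j7 [-1.07 -0.03] t 38.95
tool shift [ 2.3 -0.5  0.2] turn [-7.764, -4.622, -1.481, 1.661]
```

```bash
python3 -m crank '[[[1,0,1.5,0.1],[0.5,0,1.5,0.1],[0,0,1,0.1]]]'
python3 - <<'E'
from h import *
plan([537.5,286.5,67.5],95);print(manip.sense()['ft_torque'])
E
```

```text
t: 39.25
tool_pos: [535.6, 285.4, 67.6]
orientation: [3.088, -0.181, 0.009]
ft_force: [0.1, -4.9, 1.4]
grip_width: 0.411
pos [535.6 285.4  67.6] yaw -6.71 tilt [ 0.003 -0.049] j1 j7 [-1.11 -0.26] t 39.25
tool shift [ 1.7 -1.3  0. ] turn [-8.058, -4.917, -1.775, 1.366]
[-0.36506668  0.80827627  2.06491698]
```

```bash
python3 -m crank '[[[0.5,0,1.5,0.1],[0.5,0,1.5,0.1],[0,0,1.5,0.1]]]'
python3 - <<'E'
from h import *
plan([537.5,286.5,67.5],95);print(manip.sense()['ft_torque'])
c=capture('scene');cv2.imwrite('pics/s9.png',cv2.resize(c['img'][110:240,360:490],None,fx=4.5,fy=4.5,interpolation=2))
E
```

```text
t: 39.55
tool_pos: [536.9, 287.5, 66.9]
orientation: [3.033, -0.606, 0.02]
ft_force: [-1.7, -9.0, 7.8]
grip_width: 0.412
pos [536.9 287.5  66.9] yaw -22.59 tilt [ 0.003 -0.05 ] j1 j7 [-1.16 -0.48] t 39.55
tool shift [ 0.9  0.7 -0.6] turn [-8.335, -5.194, -2.052, 1.089]
[-1.51495385  1.22299182  1.4728341 ]
```

View pics/s9.png

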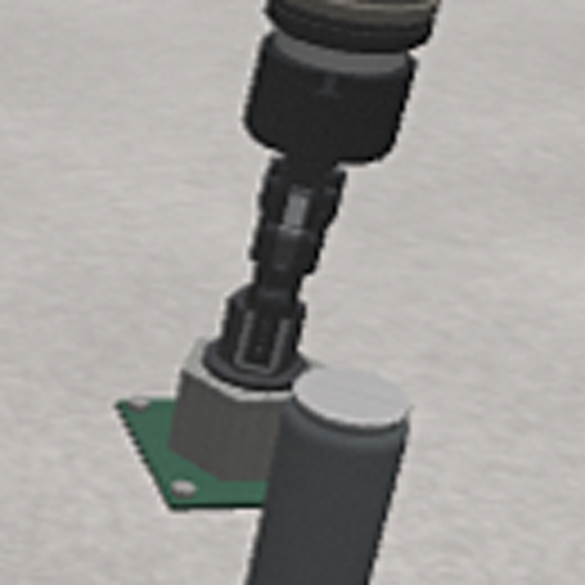

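The flange appears to lie on the nut at (255,370), with no visible gap. A final tightening, then release and check.

```bash
python3 -m crank '[[[0,0,2,0.13],[0,0,2,0.13],[0,0,2,0.13]]]'; python3 q.py
python3 -m crank '[[[0,0,2,0.13],[0,0,2,0.13],[0,0,0,0]]]'; python3 q.py
```

```text
t: 39.9
tool_pos: [542.4, 292.0, 66.9]
orientation: [2.873, -1.18, 0.045]
ft_force: [8.2, -3.7, -17.3]
grip_width: 0.413
[542.4 292.   66.9] yaw -44.6 tilt w [ 0.0133 -0.0433] t 39.9
t: 40.2
tool_pos: [557.0, 298.9, 69.0]
orientation: [2.716, -1.564, 0.086]
ft_force: [-0.6, -0.8, -1.2]
grip_width: 0.353
[557.  298.9  69. ] yaw -59.9 tilt w [ 0.0443 -0.0325] t 40.2
```

The jaws slipped sideways on the tight spindle, so it is at its stop. Open, retreat and look.

```bash
python3 -m crank '[[[0,0,0,0],[0,0,0,0],[0,0,0,0],[0,0,0,0]]]' 85; python3 q.py
python3 -m crank '[[[0,0,-8,0],[0,0,-15,0],[0,0,-35,0],[0,0,-40,0],[0,0,-40,0],[0,0,0,0],[0,0,0,0]]]'; python3 q.py
python3 - <<'E'
from h import *
np.set_printoptions(precision=1,suppress=True)
s=manip.sense();w=capture('wrist');c=capture('scene')
a=cv2.resize(c['img'][110:290,360:490],(433,600),interpolation=2);b=cv2.resize(w['img'],(366,274))
out=np.zeros((600,800,3),np.uint8);out[:,:433]=a;out[:274,433:799]=b
for n,p in (('seat',[537.5,286,58]),('head',[537.5,286,99])): print(n,(proj(c,p)-[360,110])*3.33)
r=[x for x in landmark_of('spindle_a_seat',c)[:3]];print([(np.array(x['pixel']),(np.array(x['pixel'])-[360,110])*3.33,x['score']) for x in r])
cv2.imwrite('pics/m10.png',out)
E
```

```text
t: 40.6
tool_pos: [556.7, 301.0, 69.2]
orientation: [2.725, -1.553, 0.083]
ft_force: [-0.1, -0.7, -0.1]
grip_width: 0.984
[556.7 301.   69.2] yaw -59.4 tilt w [ 0.0439 -0.0299] t 40.6
t: 41.3
tool_pos: [549.9, 303.6, 217.3]
orientation: [2.724, -1.555, 0.082]
ft_force: [0.1, -0.0, -1.3]
grip_width: 0.994
[549.9 303.6 217.3] yaw -59.5 tilt w [ 0.043  -0.0296] t 41.3
seat [187.7 269.9]
head [197.8 221.3]
[(array([121.6, 183.6]), array([-793.9,  245.1]), 0.74), (array([415.8, 189.4]), array([185.8, 264.4]), 0.61)]
```

View pics/m10.png

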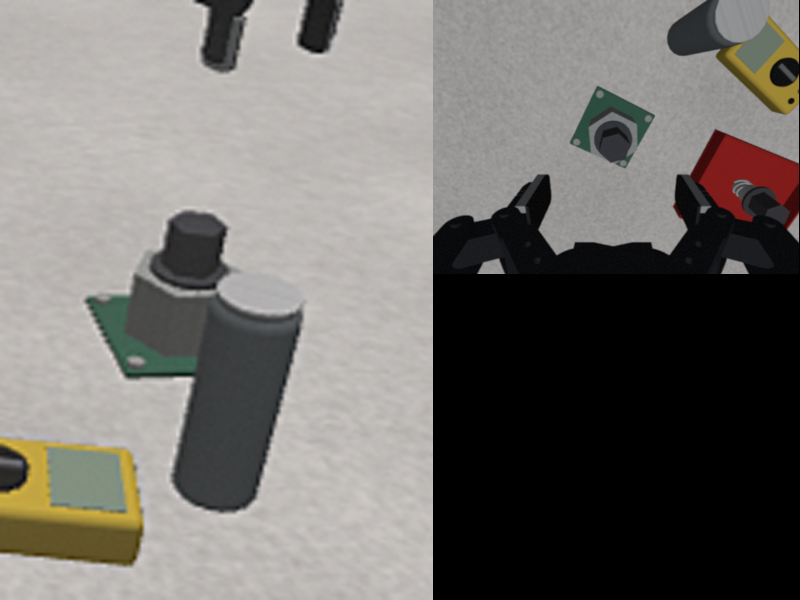

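Left panel: the spindle is upright in the nut with its head top at (197,222), where the projection for "home" predicts (198,221). Can and meter are in place, and the other spindle stands in the tray. One tight crop with projected outlines checks the seating height.

Run:
```python
from h import *
c=capture('scene');f=10;x0,y0=385,165;im=cv2.resize(c['img'][y0:y0+55,x0:x0+65],None,fx=f,fy=f,interpolation=2)
th=np.linspace(0,2*np.pi,120)
def circ(r,z,col):
    P=np.array([(proj(c,[537.5+r*np.cos(a),286+r*np.sin(a),z])-[x0,y0]+.5)*f-.5 for a in th],np.int32);cv2.polylines(im,[P],True,col,1)
circ(28,58,(0,255,255));circ(28,63,(0,255,0));circ(20.8,99,(255,0,255))
cv2.imwrite('pics/z11.png',im)
```

```text
(no output)
```

View pics/z11.png

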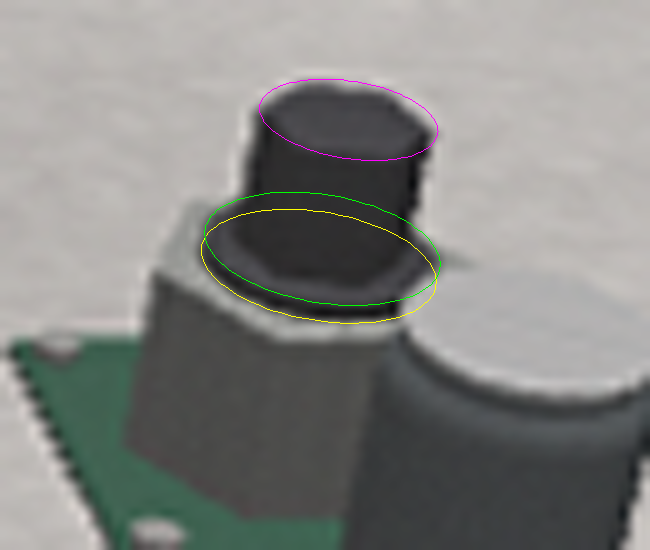

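The outlines for fully home (flange underside at 58 mm, flange top, head top at 99 mm) lie on the picture to within about a millimetre. I hand in.

```bash
python3 -c "
from station import close_job,manip
s=manip.sense();print(s['t'],s['ft_force'],s['grip_width']);print(close_job())"
```

```text
41.5 [-1.48948729  0.05737132 -1.6241625 ] 1.0000316825309514
the job is handed in; nothing more can be done
None
```

The right-hand spindle is screwed home in the test nut and the left-hand one stands in the red tray. I handed the job in at 41.5 s of the 64 s allowed; no verdict is reported.

- **First spindle tried:** the one from the rack hole nearer the tray. It rose and dropped again over 166° clockwise without running in, so I took it as left-hand. It stood upright in the tray after release, with its thread visibly sloping the left-hand way.
- **Second spindle:** it ran down to its stop when turned clockwise. In the last picture, the outlines projected for "fully home" (flange at 58 mm, head top at 99 mm) fit to about 1 mm, and it looks upright and centred.
- **Bystanders and release:** in the last views that showed them, the meter, can and screwdriver looked unmoved. The gripper is fully open and about 150 mm above the spindle.

**What went less well:**
- The tool's tilt drifted up to 0.07 rad during one fast turn; I corrected part of it, and about 0.05 rad remained during the second insertion.
- On the final extra tightening, the jaws slipped about 20 mm sideways off the seated head. The checks above were made after that, and the spindle was still home.

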